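# Lock the strainer ring with the matching pin spanner

## Task

Take the pin spanner whose two prongs match the holes of the oil strainer's lock ring out of the wooden tool block, and drop both its prongs fully into the two holes. Then turn the ring clockwise (seen from above) with the spanner until it reaches its stop, and let go, leaving the spanner standing in the ring; the other spanner stays in the block.

Things in the scene. Friction and masses are not known exactly. Their poses are not given: they have to be found in the camera images.
- long_spanner: Pin spanner that fits, upright in the wooden block: steel bar 110x20x12 mm, two 10 mm prongs 14 mm long pointing down, 90 mm apart. Origin: middle of the bar's underside, 32 mm above the desk (prongs hang in slots); x along the bar, z up, half turn = same. Black grip on an 18 mm stem: 46 (x) x 26 (y) mm, from 38 to 82 mm above the origin. 0.25 kg.
- short_spanner: The other spanner, which does not fit: same grip, stem and heights, but its bar is only 70 mm long and its prongs are 50 mm apart. It stands in the block's other place, parallel to the long one and 100 mm from it. Origin and axes as for the long spanner.
- lock_ring_top (a point): Centre of the top face of the lock ring, a round steel collar 132 mm across, 72 mm above the desk, on a low round aluminium strainer housing fixed to the desk. Two holes 22 mm wide and 18 mm deep go straight down, 45 mm either side of this point; x runs from hole to hole and turns with the ring, z up. The prongs have 6 mm play all round.
- lock_ring (a joint): Clockwise turn (from above) of the lock ring about its upright axis through lock_ring_top, in rad: 0 open, 1.05 at the stop (locked), where a lug on its skirt meets a small post on the housing. Starts at 0 to 0.3; friction 0.15 N m, stays where left. Because of the prongs' play the spanner turns up to 0.13 rad before the ring follows.
- boom_end (a point): An obstacle, fixed: the right-hand end of the filling machine's thin boom, 365 mm above the desk, with a clamp and a nozzle hanging below it. From here the boom and its stand run to the left (+y) as far as the machine at y = 0.2 and beyond, no part of them higher than 0.47 m. To swing in from the left, draw back to x under 0.28 m first or pass above.

How it is judged:
By the outcome, as a careful person would: the job done as asked, in the order asked, and still so for the second after the job is handed in, with the robot touching nothing.
It also fails if it takes over 48 s, if anything falls off the work surface, if the arm or the gripper's body presses on something with over 40 N, if the wrist force passes 120 N, or if a joint passes its speed limit or range.

## Robot

A 6-joint arm with a two-finger parallel gripper is mounted at the origin on a cart in front of the work surface, level with it; the furniture and walls round the work are solid. World frame = base frame: x ahead of the robot, y to its left, z up, the work surface at z = 0. Lengths are in m, angles in rad, forces in N, time in s.
With the tool pointing down it reaches from about 0.3 to 0.85 m from the base axis. Payload 4.2 kg.
Tool frame: the origin (TCP) lies between the finger pads; the fingertips stand 22 mm ahead of it and the grasp point (between the pads) lies 3 mm ahead of it; z points along the fingers, y is the direction in which the jaws open and shut (so a half turn about z gives the same grasp; the last joint's range is limited). The gripper opens to 91 mm and grips with 3 to 60 N. Pads are 32 mm wide; open, the fingers measure 118 mm over their backs; the gripper's body (76 mm by 178 mm) begins 60 mm behind the grasp point.
Start: joints at [1.22, 0.32, 1.565, -0, 1.257, -0.02], TCP at [0.187, 0.544, 0.236] pointing down, gripper open.
Joint ranges: [-3.11, 3.11], [-0.84, 2.01], [0.21, 2.61], [-1.34, 4.49], [0.05, 2.63], [-2.56, 2.56]. Speed limits (rad/s): [2.57, 2.57, 3.14, 3.14, 3.14, 3.14].

## Interface

Orientations are given as [roll, pitch, yaw] about the fixed x, y, z axes, in that order (R = Rz(yaw) Ry(pitch) Rx(roll)).
In Python, from bench import arm, observe, vision, job gives the robot as it stands. Calls block until the motion is done:
- arm.reach(position, orientation): joint-space move of the TCP to a pose.
- arm.move_linear(position, rot=None, v=0.15): straight line of the TCP; rot=None keeps the orientation; v is the mean speed in m/s.
- arm.move_j(angles): joint-space move.
- arm.set_gripper(opening, grip_force=None): finger opening in m; grip_force is the grip in N (None keeps the last); returns when the fingers have stopped.
- arm.pause(seconds).
- arm.inverse_kinematics(position, orientation): joint angles nearest the present ones, or None.
- observe(): the state.
- vision.camera(name): name is "scene" or "top" or "wrist"; returns (picture, depth): 400x640x3 uint8, blue, green, red; 400x640 float32, m along the optical axis (not along the pixel's ray), 0 where there is no reading.
- vision.get_calibration(name): a dict with "K" (3x3 intrinsics, pixels), "distortion" ([k1, k2, p1, p2, k3] as OpenCV has them; the pictures are not rectified), "xyz" and "rotation" of the camera in the world. Camera axes: x right, y up, looking along -z (the intrinsics and any distortion apply to the point x, -y, -z); pixel columns grow to the right and rows downward; lengths in m; the calibration is good to about 2 mm. A picture is of the moment at which its call begins: read the wrist's pose just before it. get_calibration takes no time and is no camera call; for the wrist camera it gives the pose at the moment of the call.
A pose or a line that the arm cannot do raises arm.Unreachable and nothing moves.
- job.hand_in(): hands the job in, once; it reports no verdict.
The state is a dict: "time": time; "q": joint angles; "qvel": joint speeds; "effort": joint torques, N m; "ee_pos": TCP position; "ee_rot": TCP orientation; "contact_force": force on the tool from outside, world axes, zero at the start; "moment": the same for the moment, N m; "width": finger opening in m.
Only numpy, scipy, OpenCV 4.12 (cv2) and the standard library are available. Lean on these libraries where they do the work, as an engineer would, in place of code of your own. Each camera call takes 0.05 s, during which the arm holds its last target.

## Working session

There is one attempt and no reset: what is moved stays moved. The work goes in short steps, each a Python script; the robot and the scene stay as the last script left them, time stands still between calls to the robot, and variables do not carry over. Pictures are saved under pics/ and viewed, and the job is handed in when it is done.

```bash
ls; mkdir -p pics
python3 - <<'E'
from bench import arm, observe, vision, job
import cv2
s=observe(); print(s['time'],s['ee_pos'],s['ee_rot'],s['width'])
for n in ("scene","top","wrist"):
    c=vision.get_calibration(n); print(n,c)
    p,d=vision.camera(n); cv2.imwrite(f"pics/{n}0.png",p)
    import numpy as np; np.save(f"pics/{n}0.npy",d)
E
```

```text
pics
0.0 [0.18661089 0.54338957 0.2351227 ] [-3.13981955e+00 -3.11478244e-05  2.81077589e+00] 0.09109918041942466
scene {'K': array([[515.18329005,   0.        , 312.97462608],
       [  0.        , 515.18329005, 198.6401156 ],
       [  0.        ,   0.        ,   1.        ]]), 'distortion': array([-0.05489645,  0.        ,  0.        ,  0.        ,  0.        ]), 'xyz': array([-0.13018725, -0.78840042,  0.74652518]), 'rotation': array([ 1.06170221,  0.00160662, -0.76711061])}
top {'K': array([[509.83955234,   0.        , 317.68747825],
       [  0.        , 509.83955234, 198.6306201 ],
       [  0.        ,   0.        ,   1.        ]]), 'distortion': array([-0.15980127,  0.        ,  0.        ,  0.        ,  0.        ]), 'xyz': array([ 0.37525823, -0.13666779,  1.27893166]), 'rotation': array([ 1.28309938e-01, -2.34266649e-04, -1.56908499e+00])}
wrist {'K': array([[317.31457533,   0.        , 322.72841804],
       [  0.        , 317.31457533, 192.66660508],
       [  0.        ,   0.        ,   1.        ]]), 'distortion': array([-0.05679051,  0.        ,  0.        ,  0.        ,  0.        ]), 'xyz': array([0.11363139, 0.57031927, 0.38362042]), 'rotation': array([-0.27981934,  0.0015572 ,  1.24005655])}
```

View pics/scene0.png

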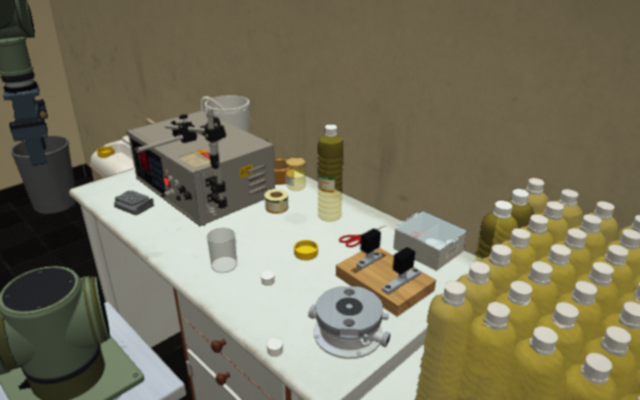

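View pics/top0.png

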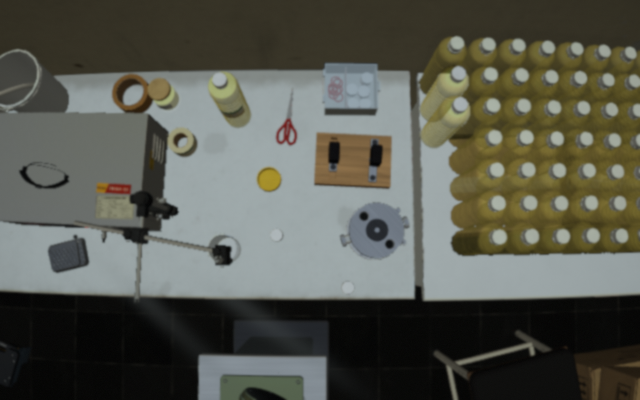

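View pics/wrist0.png

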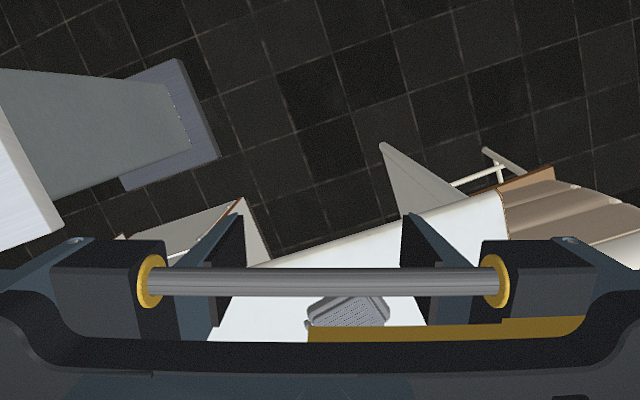

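Top view: wooden block around (353,160) with spanners at about (334,153) and (375,158). The ring is at (377,230), and the boom end is at about (222,255). I'll zoom in.

```bash
cat > h.py <<'E'
import numpy as np, cv2
from scipy.spatial.transform import Rotation as R
from bench import arm, observe, vision, job
def Rc(c): return R.from_euler('xyz',c['rotation']).as_matrix()
def ray(c,uv):
    p=cv2.undistortPoints(np.array(uv,float).reshape(-1,1,2),c['K'],c['distortion']).reshape(-1,2)
    d=np.c_[p[:,0],-p[:,1],-np.ones(len(p))]
    return np.array(c['xyz']),d@Rc(c).T
def onplane(c,uv,z):
    o,d=ray(c,uv); return o+d*((z-o[2])/d[:,2])[:,None]
def proj(c,P):
    x=(np.array(P,float).reshape(-1,3)-c['xyz'])@Rc(c); x=x*[1,-1,-1]
    return cv2.projectPoints(x,np.zeros(3),np.zeros(3),c['K'],c['distortion'])[0].reshape(-1,2)
E
python3 - <<'E'
import cv2
t=cv2.imread('pics/top0.png')[120:270,300:430]; cv2.imwrite('pics/tz.png',cv2.resize(t,None,fx=4,fy=4,interpolation=cv2.INTER_CUBIC)[:600])
t=cv2.imread('pics/scene0.png')[220:360,300:445]; cv2.imwrite('pics/sz.png',cv2.resize(t,None,fx=4,fy=4,interpolation=cv2.INTER_CUBIC))
E
```

```text
(no output)
```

View pics/tz.png

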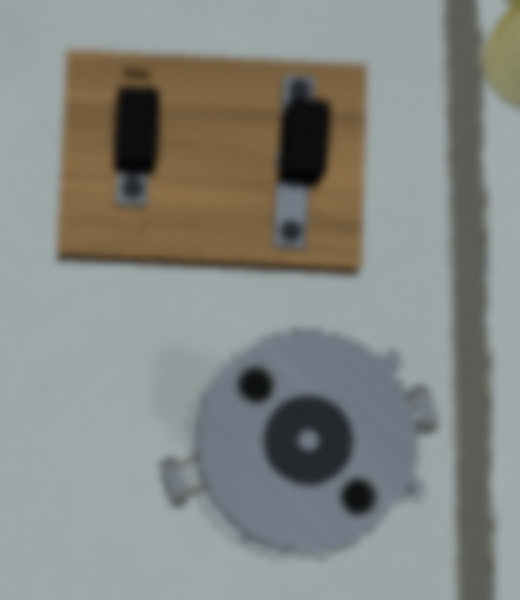

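View pics/sz.png

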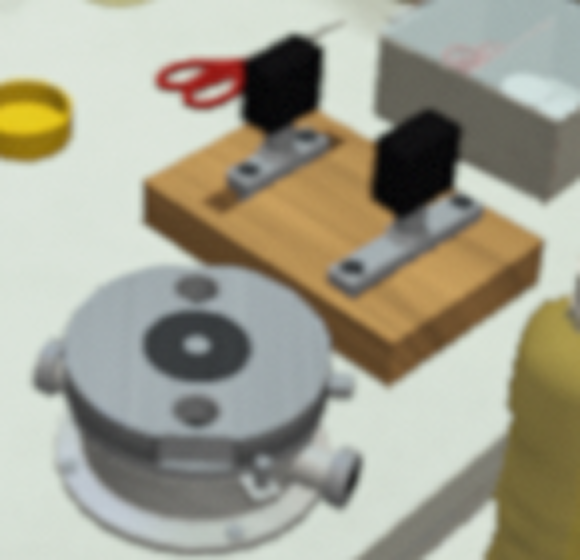

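Zoomed top view: the long spanner is the right-hand one, with rivet dots at zoom (300,88) and (290,231). The ring holes are at zoom (255,384) and (358,496). Next I'll measure these with masks.

Run:
```python
from h import *
im=cv2.imread('pics/top0.png'); c=vision.get_calibration('top')
S=8; x0,y0=300,120
z=cv2.resize(im[y0:270,x0:430],None,fx=S,fy=S,interpolation=cv2.INTER_CUBIC)
g=z.max(2)
def uv(p): return [(p[0]+.5)/S-.5+x0,(p[1]+.5)/S-.5+y0]
m=(g<75).astype(np.uint8)
n,l,st,ce=cv2.connectedComponentsWithStats(m)
P={}
for i in range(1,n):
    if st[i,4]>400: print(i,st[i],ce[i]/2, [round(float(v),4) for v in onplane(c,[uv(ce[i])],.072)[0]], onplane(c,[uv(ce[i])],.114)[0].round(4),onplane(c,[uv(ce[i])],.044)[0].round(4))
# block rect: brown
hsv=cv2.cvtColor(z,cv2.COLOR_BGR2HSV)
b=((hsv[...,1]>90)&(hsv[...,0]<25)).astype(np.uint8)
b[:, :]=b; cs,_=cv2.findContours(b,0,2); k=max(cs,key=cv2.contourArea); r=cv2.minAreaRect(k); print(r)
# grey bar inside block
bx=cv2.boxPoints(r).astype(int); inside=np.zeros_like(b); cv2.fillPoly(inside,[bx],1)
gr=((hsv[...,1]<70)&(g>110)&(inside>0)).astype(np.uint8)
n,l,st,ce=cv2.connectedComponentsWithStats(gr)
for i in range(1,n):
    if st[i,4]>300:
        pts=np.argwhere(l==i)[:,::-1].astype(np.float32); rr=cv2.minAreaRect(pts); q=cv2.boxPoints(rr)
        print('grey',st[i],[onplane(c,[uv(p)],.044)[0,:2].round(4) for p in q])
```

```text
1 [  555   159   107   218 17840] [303.42390695 138.25025224] [0.6399, -0.2763, 0.072] [ 0.6307 -0.2715  0.114 ] [ 0.6461 -0.2796  0.044 ]
2 [  228   173    92   221 16489] [136.18663958 135.04512099] [0.6415, -0.175, 0.072] [ 0.6322 -0.1737  0.114 ] [ 0.6477 -0.1759  0.044 ]
3 [565 446  36  34 897] [291.00055741 231.20791527] [0.5828, -0.268, 0.072] [ 0.5756 -0.2634  0.114 ] [ 0.5876 -0.271   0.044 ]
4 [ 477  736   68   68 3596] [255.62110679 384.87611235] [0.49, -0.2457, 0.072] [ 0.486  -0.2419  0.114 ] [ 0.4927 -0.2482  0.044 ]
5 [  532   796   170   171 21381] [308.08311117 440.17260652] [0.457, -0.2767, 0.072] [ 0.4542 -0.2718  0.114 ] [ 0.4589 -0.2799  0.044 ]
6 [ 684  960   65   68 3498] [358.16609491 496.6137793 ] [0.4235, -0.3062, 0.072] [ 0.4218 -0.3003  0.114 ] [ 0.4246 -0.3101  0.044 ]
((427.5936279296875, 323.91326904296875), (595.8108520507812, 405.52227783203125), 2.82132887840271)
grey [ 722  135   14  234 1002] [array([ 0.6914, -0.3164]), array([ 0.6915, -0.3205]), array([ 0.6174, -0.3196]), array([ 0.6173, -0.3155])]
grey [ 547  376   73   68 4038] [array([ 0.5937, -0.2601]), array([ 0.6148, -0.261 ]), array([ 0.6142, -0.2831]), array([ 0.5931, -0.2821])]
```

Run:
```python
from h import *
c=vision.get_calibration('top'); cs=vision.get_calibration('scene')
print('boom',onplane(c,[(222,252),(215,248),(230,255)],.365).round(3), onplane(c,[(222,252)],.30).round(3))
print('boom scene', onplane(cs,[(213,120)],.365).round(3))
tz=lambda x,y:((x+.5)/4-.5+300,(y+.5)/4-.5+120)
a=onplane(c,[tz(300,88),tz(291,231.2)],.044)[:,:2]; print(a,a.mean(0),np.linalg.norm(a[0]-a[1]),np.arctan2(*(a[0]-a[1])[::-1]))
s=observe(); ee=s['ee_pos']
for p in [(0.1,.28,.3),(.1,.29,.55),(.24,.2,.3),(.3,-.1,.55),(.3,-.1,.3),(.31,0,.55),(.45,.0,.55),(.55,-.2,.4)]:
    q=arm.inverse_kinematics(p,[3.1416,0,1.57]); print(p,None if q is None else np.round(q,2))
```

```text
boom [[0.396 0.035 0.365]
 [0.403 0.048 0.365]
 [0.391 0.02  0.365]] [[0.398 0.047 0.3  ]]
boom scene [[0.428 0.095 0.365]]
[[ 0.67785394 -0.27811391]
 [ 0.58743674 -0.27116747]] [ 0.63264534 -0.27464069] 0.09068363872360122 -0.07667599427428576
(0.1, 0.28, 0.3) [ 1.19 -0.18  1.95  0.    1.37  1.19]
(0.1, 0.29, 0.55) [ 1.2  -0.15  1.32  0.    1.97  1.2 ]
(0.24, 0.2, 0.3) [ 0.66 -0.15  1.93  0.    1.36  0.66]
(0.3, -0.1, 0.55) [-0.36 -0.13  1.31 -0.    1.96 -0.36]
(0.3, -0.1, 0.3) [-0.36 -0.15  1.93 -0.    1.36 -0.36]
(0.31, 0, 0.55) [-0.04 -0.14  1.32 -0.    1.97 -0.04]
(0.45, 0.0, 0.55) [-0.03  0.09  1.09 -0.    1.96 -0.02]
(0.55, -0.2, 0.4) [-0.37  0.29  1.21 -0.    1.64 -0.37]
```

Run:
```python
from h import *
c=vision.get_calibration('top'); d=np.load('pics/top0.npy')
for uv in [(421,128),(425,95),(440,128),(455,105),(437,55),(378,65),(377,230)]:
    u,v=uv; o,r=ray(c,[uv]); print(uv,d[v,u],(o+r[0]*d[v,u]).round(3))
arm.move_linear((.1,.29,.53))
q=np.array(observe()['q']); q[0]=-.45; arm.move_j(q)
print(observe()['time'])
arm.reach((.60,-.272,.30),[np.pi,0,-.077])
s=observe(); print(s['time'],s['ee_pos'],s['ee_rot'],s['q'])
p,d=vision.camera('wrist'); cv2.imwrite('pics/w1.png',p)
```

```text
(421, 128) 1.3188521 [ 0.727 -0.406 -0.005]
(425, 95) 1.3307581 [ 0.818 -0.42  -0.006]
(440, 128) 1.1403408 [ 0.68  -0.413  0.169]
(455, 105) 1.0434479 [ 0.703 -0.422  0.269]
(437, 55) 1.1115736 [ 0.836 -0.402  0.218]
(378, 65) 1.3058429 [ 0.887 -0.293  0.028]
(377, 230) 1.2052711 [ 0.456 -0.277  0.074]
4.7083
6.2583 [ 0.60005513 -0.27165505  0.30116894] [ 3.14101628e+00 -1.48469169e-03 -7.61279155e-02] [-4.42567992e-01  4.27320223e-01  1.23705343e+00 -6.17885931e-06
  1.47562636e+00  1.20435726e+00]
```

View pics/w1.png

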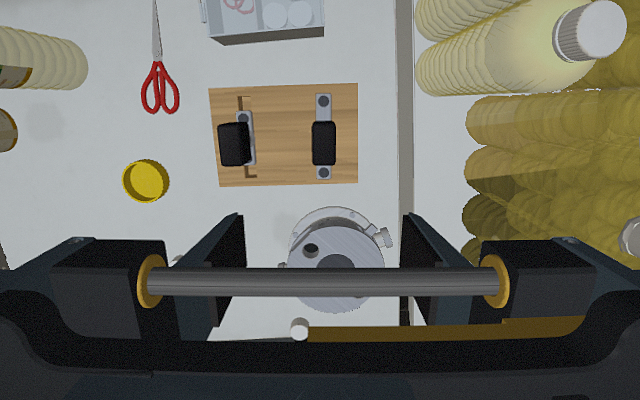

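Wrist view: the long spanner's rivets are at (324,100) and (324,173), and its grip is at (324,143). I'll cast rays to cross-check this against the top view.

Run:
```python
from h import *
im=cv2.imread('pics/w1.png'); c=vision.get_calibration('wrist')
S=6;x0,y0=300,85
z=cv2.resize(im[y0:190,x0:350],None,fx=S,fy=S,interpolation=cv2.INTER_CUBIC); g=z.max(2)
n,l,st,ce=cv2.connectedComponentsWithStats((g<85).astype(np.uint8))
r=[]
for i in range(1,n):
    if st[i,4]>500:
        p=(ce[i]+.5)/S-.5+[x0,y0]; print(st[i],p,onplane(c,[p],.044)[0].round(4),onplane(c,[p],.114)[0].round(4),onplane(c,[p],.092)[0].round(4))
        if st[i,4]<8000: r.append(onplane(c,[p],.044)[0,:2])
r=np.array(r); print(r.mean(0),np.linalg.norm(r[0]-r[-1]),np.arctan2(*(r[0]-r[-1])[::-1]))
```

```text
[ 112   67   61   61 2955] [323.19901297 100.73386915] [ 0.6806 -0.2773  0.044 ] [ 0.6803 -0.2772  0.114 ] [ 0.6804 -0.2772  0.092 ]
[   70   213   146   271 37549] [323.47654398 142.78057338] [ 0.6289 -0.2738  0.044 ] [ 0.6374 -0.2742  0.114 ] [ 0.6348 -0.2741  0.092 ]
[ 115  498   58   56 2505] [323.50176314 172.17208916] [ 0.5907 -0.2709  0.044 ] [ 0.6058 -0.2718  0.114 ] [ 0.6011 -0.2715  0.092 ]
[ 0.63568084 -0.27411753] 0.09016701806180318 -0.07153559604789991
```

Both views agree within 3 mm, so I'll grasp.

Run:
```python
from h import *
o=[np.pi,0,-.073]
arm.reach((.634,-.2743,.18),o)
arm.move_linear((.634,-.2743,.095),v=.1)
s=observe(); print(s['time'],s['ee_pos'],s['contact_force'])
arm.set_gripper(0.0,45)
s=observe(); print(s['time'],s['ee_pos'],s['width'],s['contact_force'])
arm.move_linear((.634,-.2743,.26),v=.12)
s=observe(); print(s['time'],s['ee_pos'],s['ee_rot'],s['width'],s['contact_force'],s['moment'])
p,d=vision.camera('wrist'); cv2.imwrite('pics/w2.png',p)
p,d=vision.camera('scene'); cv2.imwrite('pics/s2.png',p[120:360,200:460].repeat(2,0).repeat(2,1))
```

```text
7.875 [ 0.63453837 -0.27454483  0.09589206] [-0.81157394  0.78207642  0.08177561]
8.8833 [ 0.63400751 -0.27434241  0.09495976] 0.025904315220409542 [-0.58624464  0.81918939  0.07957286]
10.4083 [ 0.63366405 -0.27414994  0.25896   ] [-3.14094952e+00  1.80611738e-03 -7.29806187e-02] 0.02596823783925704 [ 0.02050625 -0.06604537 -1.99338656] [-0.02770078  0.132851   -0.02900072]
```

View pics/w2.png

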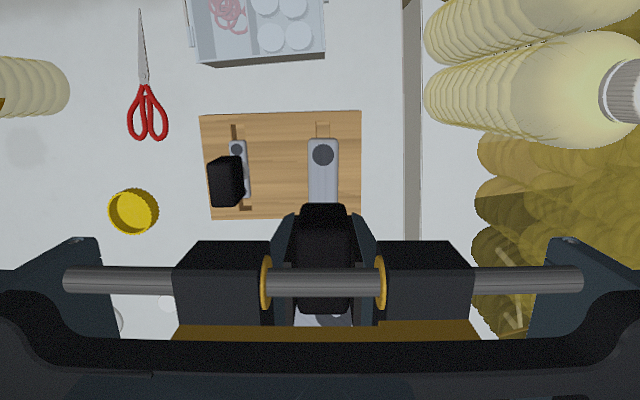

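View pics/s2.png

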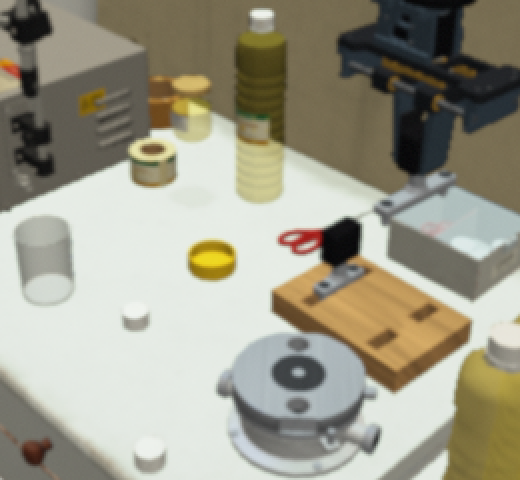

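Grasp is good: the long spanner hangs level and its front rivet is at (323,154). Only the short spanner is left in the block. Next I'll measure the in-hand offset, then look at the ring from behind at z=0.36.

Run:
```python
from h import *
s=observe(); c=vision.get_calibration('wrist')
im=cv2.imread('pics/w2.png')
def comps(im,x0,y0,x1,y1,th,S=6,amin=500):
    z=cv2.resize(im[y0:y1,x0:x1],None,fx=S,fy=S,interpolation=cv2.INTER_CUBIC); g=z.max(2)
    n,l,st,ce=cv2.connectedComponentsWithStats((g<th).astype(np.uint8))
    return [((ce[i]+.5)/S-.5+[x0,y0],st[i]) for i in range(1,n) if st[i,4]>amin]
for p,st in comps(im,305,138,345,172,100):
    P=onplane(c,[p],s['ee_pos'][2]-.051)[0]; Rt=R.from_euler('xyz',s['ee_rot']).as_matrix()
    print(p,st,'rivet in tool',(Rt.T@(P-s['ee_pos'])).round(4))
y=.738
arm.reach((.383,-.343,.36),[np.pi,0,y])
s=observe(); print(s['time'],s['ee_pos'],s['ee_rot'])
c=vision.get_calibration('wrist'); p,d=vision.camera('wrist'); cv2.imwrite('pics/w3.png',p)
```

```text
[324.39818921 138.08056171] [ 39   0 153  14 902] rivet in tool [ 0.057  -0.0003  0.0509]
[322.73150189 154.517606  ] [   46    38   127   128 12704] rivet in tool [ 0.0467 -0.0013  0.0509]
11.5917 [ 0.38345816 -0.34296257  0.35968386] [-3.14154979e+00 -4.41734127e-04  7.37531145e-01]
```

View pics/w3.png

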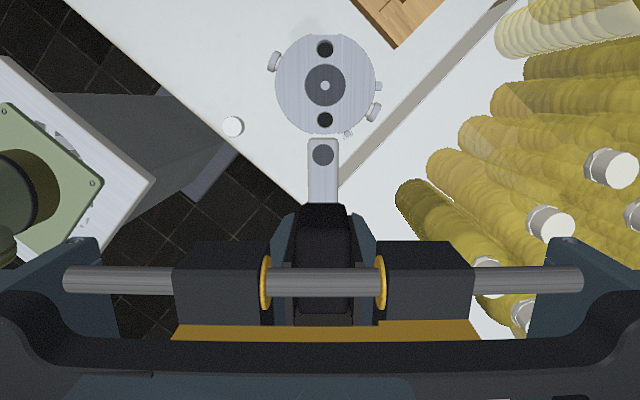

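The wrist view shows both ring holes, at (325,48) and (325,120), and the held spanner's rivet at (323,154).

Run:
```python
from h import *
s=observe(); c=vision.get_calibration('wrist'); im=cv2.imread('pics/w3.png')
S=6;x0,y0,x1,y1=305,32,345,172
z=cv2.resize(im[y0:y1,x0:x1],None,fx=S,fy=S,interpolation=cv2.INTER_CUBIC); g=z.max(2)
H=[]
for th in (60,75,90):
  n,l,st,ce=cv2.connectedComponentsWithStats((g<th).astype(np.uint8))
  for i in range(1,n):
    if st[i,4]>1000:
      p=(ce[i]+.5)/S-.5+[x0,y0]; print(th,st[i],p.round(2),onplane(c,[p],.072)[0].round(4),'riv',onplane(c,[p],s['ee_pos'][2]-.051)[0].round(4))
# depth centre ring
```

```text
60 [  74   63   93   89 6378] [324.73  49.44] [ 0.4923 -0.2468  0.072 ] riv [ 0.4652 -0.2698  0.3084]
60 [  78  484   88   87 5944] [324.71 119.4 ] [ 0.4273 -0.3061  0.072 ] riv [ 0.4354 -0.2969  0.3084]
75 [  73   61   95   92 6809] [324.72  49.31] [ 0.4925 -0.2467  0.072 ] riv [ 0.4653 -0.2697  0.3084]
75 [  76  483   91   89 6274] [324.66 119.41] [ 0.4272 -0.3061  0.072 ] riv [ 0.4354 -0.2969  0.3084]
90 [  72   57   96   97 7323] [324.72  49.07] [ 0.4927 -0.2465  0.072 ] riv [ 0.4654 -0.2696  0.3084]
90 [ 128  199  112  152 1381] [339.03  75.71] [ 0.4811 -0.2822  0.072 ] riv [ 0.4601 -0.286   0.3084]
90 [  75  482   92   91 6543] [324.63 119.42] [ 0.4272 -0.3061  0.072 ] riv [ 0.4354 -0.2969  0.3084]
```

Run:
```python
from h import *
arm.reach((.458,-.277,.22),[np.pi,0,.738])
for z in (.156,.146,.1365):
    arm.move_linear((.458,-.277,z),v=.06)
    s=observe(); print(s['time'],s['ee_pos'],s['contact_force'].round(2),s['moment'].round(3))
    if abs(s['contact_force'][2]+2)>8: break
p,d=vision.camera('scene'); cv2.imwrite('pics/s4.png',p[150:360,260:460].repeat(2,0).repeat(2,1))
p,d=vision.camera('wrist'); cv2.imwrite('pics/w4.png',p)
```

```text
13.5833 [ 0.45830717 -0.27714999  0.15643317] [-0.35  0.05 -2.27] [-0.053  0.074  0.011]
13.9 [ 0.45763404 -0.27677348  0.14542218] [ 0.56  0.09 -1.81] [-0.133  0.161 -0.011]
14.2083 [ 0.45764669 -0.27677761  0.13589332] [-0.26 -0.17 -1.97] [-0.072  0.117 -0.038]
```

View pics/s4.png

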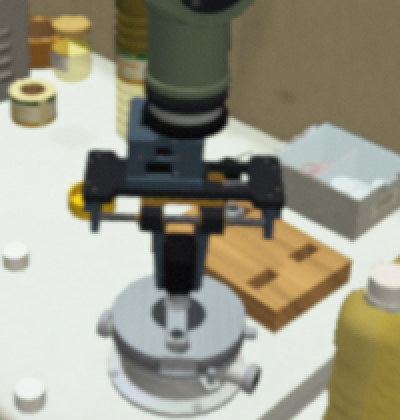

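View pics/w4.png

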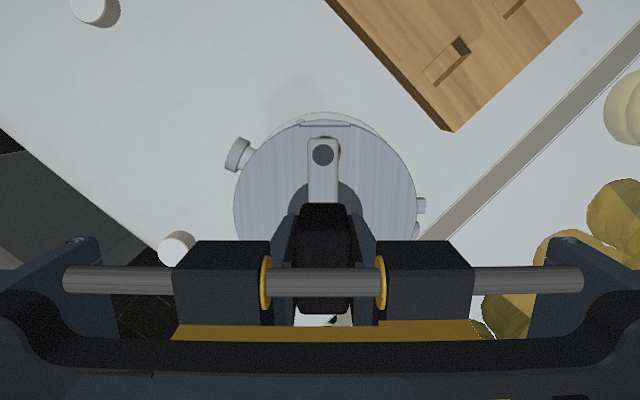

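Both prongs are in the holes with no vertical load. Now I'll turn clockwise in steps, watching the moment.

Run:
```python
from h import *
m0=observe()['moment'][2]; yaw=.738
for k in range(40):
    yaw-= .1 if yaw>-.08 else .03
    arm.reach((.458,-.277,.136),[np.pi,0,yaw])
    s=observe(); m=s['moment'][2]-m0
    print(round(s['time'],2),round(yaw,3),s['ee_rot'][2].round(3),s['ee_pos'].round(4),s['contact_force'].round(1),s['moment'].round(2))
    if abs(m)>1.0 or np.linalg.norm(s['contact_force'][:2])>20 or yaw<-.62: break
```

```text
14.56 0.638 0.64 [ 0.4581 -0.2771  0.1362] [-0.2  0.6 -2.2] [-0.11  0.15  0.02]
14.81 0.538 0.542 [ 0.4583 -0.2773  0.1363] [ 0.5 -1.  -0.8] [-0.33  0.03  0.11]
15.06 0.438 0.442 [ 0.4583 -0.2772  0.1363] [ 1.5 -0.7 -1.2] [-0.43 -0.01  0.04]
15.31 0.338 0.343 [ 0.4583 -0.2772  0.1362] [ 0.7 -0.7 -0.4] [-0.44 -0.13  0.07]
15.56 0.238 0.243 [ 0.4583 -0.2771  0.1362] [ 1.3 -1.1 -1.6] [-0.5  -0.19  0.11]
15.81 0.138 0.143 [ 0.4582 -0.2771  0.1361] [ 2.2 -2.3 -1.3] [-0.55 -0.26  0.15]
16.06 0.038 0.043 [ 0.4581 -0.277   0.136 ] [ 1.5 -2.7 -2.2] [-0.67 -0.13  0.14]
16.31 -0.062 -0.057 [ 0.4579 -0.2769  0.136 ] [ 0.8 -3.  -1.6] [-0.65 -0.14  0.08]
16.56 -0.162 -0.157 [ 0.4578 -0.2768  0.1359] [ 1.9 -2.5 -2.5] [-0.6  -0.04  0.14]
16.81 -0.192 -0.189 [ 0.4578 -0.2771  0.1359] [ 0.6 -3.5 -2.2] [-0.83  0.03  0.17]
17.06 -0.222 -0.22 [ 0.4578 -0.277   0.1359] [ 0.4 -4.1 -2.6] [-0.85  0.08  0.13]
17.31 -0.252 -0.251 [ 0.4578 -0.2769  0.1359] [ 0.1 -3.3 -1.9] [-0.82  0.13  0.1 ]
17.56 -0.282 -0.281 [ 0.4579 -0.2769  0.136 ] [ 0.2 -2.5 -2.4] [-0.74  0.15  0.1 ]
17.81 -0.312 -0.311 [ 0.4579 -0.2769  0.1359] [-0.4 -2.9 -2.3] [-0.72  0.21  0.1 ]
18.06 -0.342 -0.341 [ 0.4579 -0.2769  0.1359] [-0.4 -3.8 -2.6] [-0.71  0.24  0.08]
18.31 -0.372 -0.371 [ 0.4579 -0.2769  0.1359] [-0.8 -3.6 -1.5] [-0.75  0.24  0.13]
18.56 -0.402 -0.397 [ 0.4578 -0.2771  0.136 ] [-0.8 -3.7 -2.7] [-0.77  0.32  1.55]
```

The moment jumped to 1.55 N m. I'll make one more small step to confirm it's the stop, then look.

Run:
```python
from h import *
arm.reach((.458,-.277,.136),[np.pi,0,-.425])
s=observe(); print(s['time'],s['ee_rot'][2],s['contact_force'].round(1),s['moment'].round(2))
p,d=vision.camera('wrist'); cv2.imwrite('pics/w5.png',p)
p,d=vision.camera('scene'); cv2.imwrite('pics/s5.png',cv2.resize(p[240:360,290:410],None,fx=4,fy=4,interpolation=2))
```

```text
18.8083 -0.4217538377312433 [-1.  -2.8 -1.8] [-0.79  0.34  2.08]
```

View pics/w5.png

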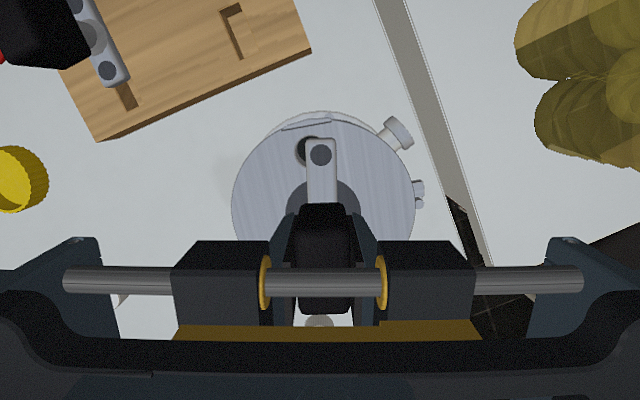

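View pics/s5.png

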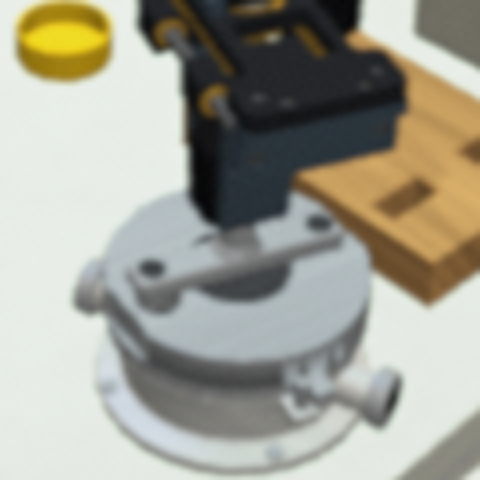

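The moment rose to 2.08 N m, and in the scene view the lug at about (305,385) touches the post. That's the stop. I'll ease the torque, seat the spanner, release and rise.

Run:
```python
from h import *
def rep(t): 
    s=observe(); print(t,round(s['time'],2),s['ee_pos'].round(4),s['ee_rot'][2].round(3),s['contact_force'].round(1),s['moment'].round(2),s['width'].round(4))
arm.reach((.458,-.277,.1355),[np.pi,0,-.395]); rep('relax')
arm.move_linear((.458,-.277,.1345),v=.03); rep('down')
arm.set_gripper(.07,10); rep('open')
arm.move_linear((.458,-.277,.25),v=.1); rep('up')
arm.reach((.36,-.17,.36),[np.pi,0,-.395]); rep('back')
p,d=vision.camera('top'); cv2.imwrite('pics/t6.png',cv2.resize(p[120:270,300:430],None,fx=4,fy=4,interpolation=2))
p,d=vision.camera('scene'); cv2.imwrite('pics/s6.png',cv2.resize(p[220:360,290:440],None,fx=4,fy=4,interpolation=2))
p,d=vision.camera('wrist'); cv2.imwrite('pics/w6.png',p)
```

```text
Traceback (most recent call last):
AttributeError: 'float' object has no attribute 'round'
```

Run:
```python
from h import *
def rep(t): 
    s=observe(); print(t,round(s['time'],2),s['ee_pos'].round(4),s['ee_rot'][2].round(3),s['contact_force'].round(1),s['moment'].round(2),round(s['width'],4))
rep('relax')
arm.move_linear((.458,-.277,.1345),v=.03); rep('down')
arm.set_gripper(.07,10); rep('open')
arm.move_linear((.458,-.277,.25),v=.1); rep('up')
arm.reach((.36,-.17,.36),[np.pi,0,-.395]); rep('back')
p,d=vision.camera('top'); cv2.imwrite('pics/t6.png',cv2.resize(p[120:270,300:430],None,fx=4,fy=4,interpolation=2))
p,d=vision.camera('scene'); cv2.imwrite('pics/s6.png',cv2.resize(p[220:360,290:440],None,fx=4,fy=4,interpolation=2))
p,d=vision.camera('wrist'); cv2.imwrite('pics/w6.png',p)
```

```text
relax 19.16 [ 0.4579 -0.2771  0.1359] -0.397 [-2.8 -3.8  2.6] [-0.82  0.77  0.96] 0.026
down 19.41 [ 0.458  -0.2772  0.1353] -0.397 [-2.5 -3.3  5.8] [-0.76  0.94  0.94] 0.0262
open 20.22 [ 0.458  -0.277   0.1345] -0.395 [-0.6  0.6 -0.1] [-0.03  0.16 -0.01] 0.07
up 21.52 [ 0.4577 -0.2768  0.2493] -0.395 [0.2 0.1 0.1] [-0.02  0.19 -0.01] 0.0703
back 22.28 [ 0.3603 -0.1703  0.3592] -0.395 [ 0.1 -0.4  0.3] [-0.02  0.14  0.02] 0.0697
```

View pics/t6.png

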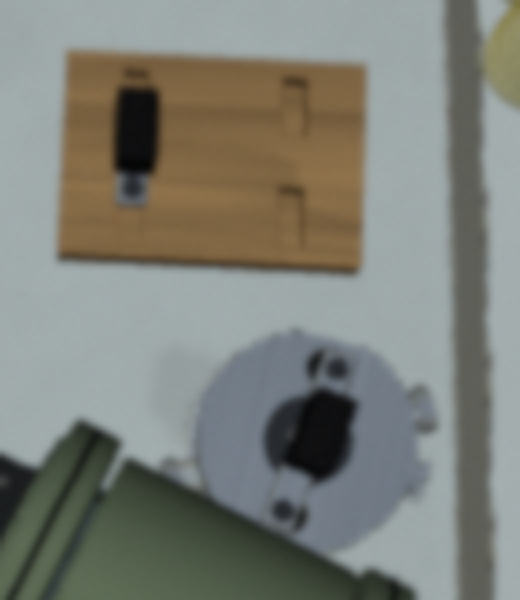

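View pics/s6.png

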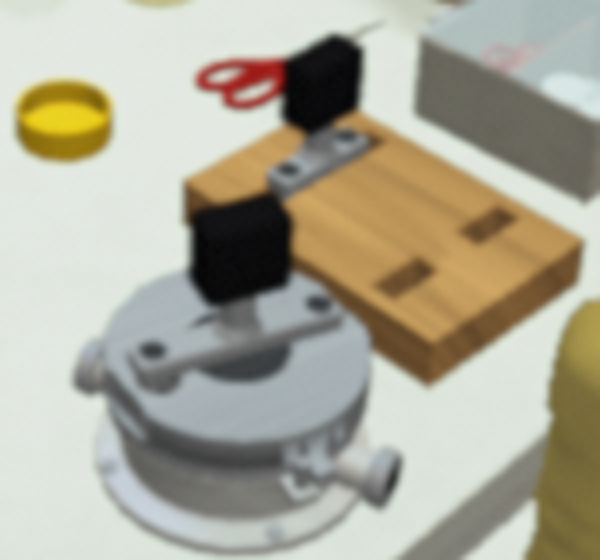

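View pics/w6.png

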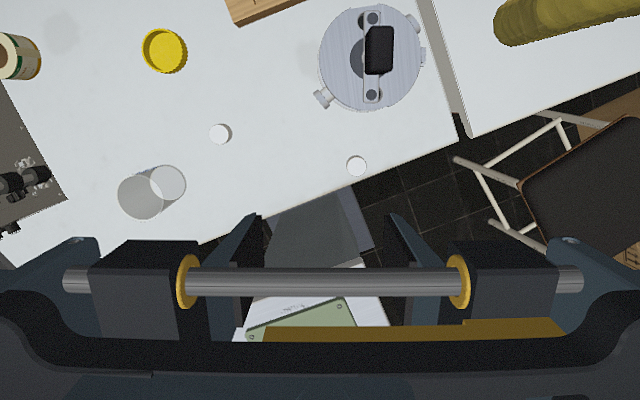

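The spanner stands alone in the ring: in the top view its rivets are at zoom (337,368) and (284,512). The short spanner hasn't moved. I'll do a quick depth check on seating and uprightness.

Run:
```python
from h import *
c=vision.get_calibration('wrist'); p,d=vision.camera('wrist')
o,dummy=ray(c,[(0,0)])
def z(reg,cond):
    u0,u1,v0,v1=reg; U,V=np.meshgrid(np.arange(u0,u1),np.arange(v0,v1)); uv=np.c_[U.ravel(),V.ravel()]
    g=p[uv[:,1],uv[:,0]].max(1); k=cond(g); uv=uv[k]; D=d[uv[:,1],uv[:,0]]; _,r=ray(c,uv); P=o+r*D[:,None]; return np.median(P,0).round(4),len(uv)
print('ring',z((332,350,60,90),lambda g:g>100))
print('near rivet',z((366,378,90,100),lambda g:g<300),'far',z((366,378,14,22),lambda g:g<300))
print('grip top',z((372,388,35,65),lambda g:g<60))
cv2.imwrite('pics/w7.png',cv2.resize(p[0:120,310:440],None,fx=5,fy=5,interpolation=2))
```

```text
ring (array([ 0.4557, -0.2336,  0.0717]), 540)
near rivet (array([ 0.4173, -0.2603,  0.0839]), 120) far (array([ 0.5024, -0.2925,  0.084 ]), 96)
grip top (array([ 0.4591, -0.2739,  0.1537]), 480)
```

View pics/w7.png

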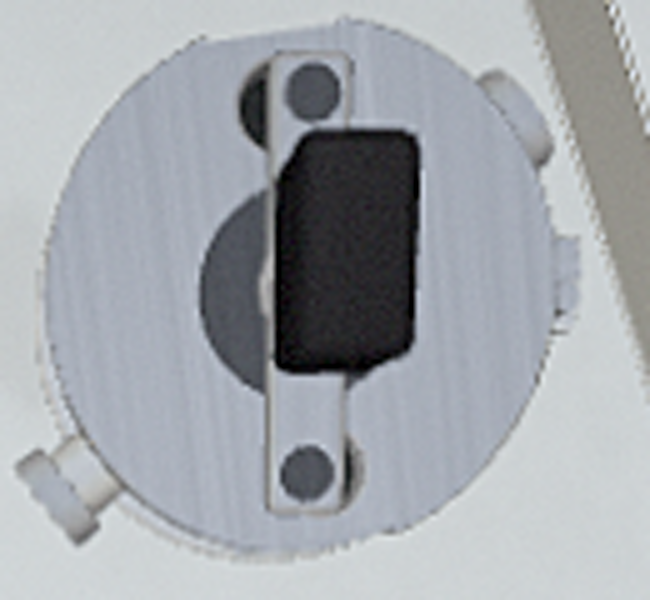

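The bar top is at 0.084 m at both ends, which is flush on the ring, and the lug is against the post. I'm handing in.

Run:
```python
from h import *
print(observe()['time']); print(job.hand_in())
```

```text
22.4833
the job is handed in; nothing more can be done
None
```

I took the long spanner out of the block and dropped both its prongs into the ring's holes. I turned it about 1.16 rad clockwise to the stop, let go and backed away. I handed in at 22.5 s of the 48 s allowed; no verdict is reported.

- **Stop reached:** the moment rose from about 0.1 to 2.1 N m over the last two small steps, and the pictures show the lug against the post.
- **Spanner seated:** the bar's top is at 0.084 m at both ends, exactly 12 mm above the ring. It is upright and fully down, and nothing is touching it.
- **Other spanner:** the short one is still in its place in the block.
- **Disagreements:** the top and wrist cameras differed by about 3 mm in x for both the spanner and the ring. I used values between the two, and the prongs' play covered the difference. I did not measure the ring's final angle separately.
- **Script error:** one script stopped on a print error, just after I eased the torque and before the release. I carried on from there with no effect on the scene.

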